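# Dry-lay the house picture on a mosaic plaque

## Robot

A 6-joint arm with a two-finger parallel gripper is mounted at the origin on the work surface. World frame = base frame: x ahead of the robot, y to its left, z up, the work surface at z = 0. Lengths are in mm, angles in rad, forces in N, time in s.
With the tool pointing down it reaches from about 300 to 775 mm from the base axis. Payload 14.6 kg.
Tool frame: the origin (TCP) lies on the front face of the gripper's body, between the roots of the fingers; the fingertips stand 97 mm ahead of it and the grasp point (between the pads) lies 78 mm ahead of it; z points along the fingers, y is the line along which they close (so a half turn about z gives the same grasp; the last joint's range is limited). The gripper opens to 94 mm and grips with 3 to 60 N. Pads are 16 mm wide; open, the fingers measure 119 mm over their backs; the gripper's body (75 mm by 177 mm) begins 78 mm behind the grasp point.
Start: joints at [1.172, 0.3, 1.521, -0, 1.321, -0.067], TCP at [179.157, 519.993, 302.646] pointing down, gripper open.
Joint ranges: [-3.03, 3.03], [-0.79, 2.21], [0.23, 2.52], [-1.04, 4.18], [0, 3.07], [-2.55, 2.55]. Speed limits (rad/s): [2.22, 2.22, 2.57, 3.14, 3.14, 3.14].

## Interface

Orientations are given as [roll, pitch, yaw] about the fixed x, y, z axes, in that order (R = Rz(yaw) Ry(pitch) Rx(roll)).
In Python, from cell import * gives the robot as it stands.
- The arm moves only by the tool carry_out, never from a script. Its arguments are lists of equal length, an entry for each row: "slide": the shift along the world's x, y, z scaled (see below), a list of three; "dr": the turn, a rotation vector about the world's x, y, z scaled (see below), a list of three; "gripper": the opening in per cent of the stroke, from 0 (shut) to 100 (fully open). A call has 1 to 10 rows; each row is the pose to reach, as a shift and turn from the pose commanded when the call began, turning the shorter way round; what a row does not reach only later rows make up. The controller multiplies each number of a shift by 0.25 m and each number of a turn by 360 degrees. A row lasts 1/12 s, in which the tool goes at most 41.7 mm and 7.16 degrees, less where a joint would pass 70% of its speed; a pose out of reach is approached as far as the arm can. A call with a number of a shift or a turn outside -1 to 1 is refused whole. A call with a gripper value outside its range is refused whole. The fingers move at their own pace and stop on an object; "newtons" is the grip in N (left out, the last holds). Time passes only in rows, so rows that repeat a pose let the fingers close. It gives the time, the measured TCP pose, the force, the opening and the grip force at its end, in the units of the state.
- read_state(): the state, without advancing time (a new reading comes with each control period).
- camera(name): name is "scene" or "top" or "wrist"; returns the picture (420x560x3 uint8, red, green, blue); there is no depth.
- camera_model(name): a dict with "vfov" (degrees; the focal length in pixels is half the picture's height over the tangent of half this angle, whatever the lens; pixels are square), "cx", "cy" (the principal point, pixels), "R" (3x3) and "t" (3): a world point X has camera coordinates R X + t. Camera axes: x right, y down, z forward; pixel columns grow to the right and rows downward; lengths in mm; the calibration is good to about 2 mm. A picture is of the moment at which its call begins: read the wrist's pose just before it. camera_model takes no time and is no camera call; for the wrist camera it gives the pose at the moment of the call.
- sign_off(): hands the job in; it is judged then, once.
The state is a dict: "clock": time; "joints": joint angles; "qd": joint speeds; "effort": joint torques, N m; "eef_pos": TCP position; "eef_rot": TCP orientation; "wrist_force": force on the tool from outside, world axes, zero at the start; "moment": the same for the moment, N m; "finger_gap": finger opening in mm; "finger_force": force on a finger pad.
Only numpy, scipy, OpenCV 4.12 (cv2) and the standard library are available. Lean on these libraries where they do the work, as an engineer would, in place of code of your own. Each camera call takes 0.05 s, during which the arm holds its last target. There are 200 camera calls.

## Task

Dry-lay the mosaic plaque's last pieces flat on their felt-pen outlines: the slate-grey roof right behind the pink house wall, the red roof right behind the blue one, peaks up the picture; the cypress midway between the walls, tip up the picture, foot level with their door edges; the yellow sun behind the tree's tip. Then set the violet nugget on top of the sun, in its middle. Do not shift the mug, jar or nippers.

Things in the scene. Friction and masses are not known exactly. Their poses are not given: they have to be found in the camera images.
- house_pink: Pink house wall tile, 44 x 44 x 10 mm, glued on the off-white board (200 x 260, 12 mm thick). Origin: centre of its underside, on the board's top, 12 mm over the bench. +x up the picture (door to windows, away from the robot within 18 deg), +y left. The walls share one row, parallel, 140 mm apart, either one left. Outlined roof: origin 39 mm along +x, same y (6 mm joint).
- house_blue: Blue house wall tile, same size, frame and outlined roof as the pink one, in the same row on the same board. Outlined midway between the walls: tree, origin 13 mm up (+x) from the row of wall centres (foot level with door edges); sun, centre 98 mm up from the row, 30 mm clear of the tree's tip. A 6 mm high border of green tesserae lies along the board's lower edge, 5 mm below the walls.
- roof_slate: Dark slate-grey gable-roof tile, 10 mm thick, 42 g, loose on white paper on the bench. Eaves part 54 mm wide (y) by 22 mm deep (x), its two side faces square to y, good to grip; then a pointed gable. Origin: centre of the eaves part, on the underside, at bench height. +x to the peak, 33 mm off; it starts away from the robot within 30 deg.
- roof_red: Brick-red gable-roof tile, same shape, size, mass and frame as the slate one: eaves 54 mm wide (y) by 22 mm deep (x), 10 mm thick, origin under the centre of the eaves part, +x to the peak 33 mm off. Loose on the paper on the bench, peak away from the robot within 30 deg.
- tree: Dark green cypress tile with short brown trunk, 10 mm thick, 70 mm long (x), 32 mm wide (y), 36 g. Its long sides are parallel from 15 mm below to 13 mm above the origin. Origin: middle of its length, on the underside; +x to the tip (35 mm off), trunk's foot 35 mm along -x. Loose on the paper, tip away from the robot within 30 deg.
- sun: Yellow round sun tile with orange ray marks, a flat disc 42 mm across, 10 mm thick, 32 g. Origin: centre of its underside; z up. Loose on the paper on the bench.
- nugget: Violet glass nugget, round with flat base, 24 mm across, straight sides up to 7 mm, then a dome to 12 mm; 14 g. Origin: centre of its underside; z up. Loose on the paper on the bench.
- mug: Bystander: pale blue mug, 80 mm across, 95 mm high, standing beyond the paper. Origin: centre of its underside. Leave it alone.
- jar: Bystander: closed jar of pink tesserae with brass lid, 68 mm across, 85 mm high, beyond the work. Origin: centre of its underside. Leave it alone.
- nippers: Bystander: wheeled tile nippers with red handles, 170 mm long, 60 mm wide, 15 mm high, lying on the bench between the paper and the robot, jaws to +x. Origin: on the bench under it, 20 mm behind its pivot. Leave them alone.

How it is judged:
By the outcome, as a careful person would: the job done as asked, in the order asked, and still so for the second after the job is handed in, with the robot touching nothing.
It also fails if it takes over 120 s, if anything falls off the work surface, if the arm or the gripper's body presses on something with over 40 N, if the wrist force passes 120 N, or if a joint passes its speed limit or range.

## Working session

There is one attempt and no reset: what is moved stays moved. The work goes in short steps, Python scripts to look and compute and a tool call to move; the robot and the scene stay as the last step left them, time stands still between calls to the robot, and variables do not carry over. Pictures are saved under pics/ and viewed, at most 14 in all, crops included, and the job is handed in when it is done.

Besides the shell and the picture viewer there is one more tool, called after "Call:" as name(argument=value, ...), one argument or row to a line, values as JSON. carry_out: Moves the arm, as the interface text tells. Its arguments: {"type":"object","properties":{"slide":{"type":"array","items":{"type":"array","items":{"type":"number","minimum":-1,"maximum":1}}},"dr":{"type":"array","items":{"type":"array","items":{"type":"number","minimum":-1,"maximum":1}}},"gripper":{"type":"array","items":{"type":"number"}},"newtons":{"type":"number"}},"required":["slide","dr","gripper"]}

```bash
ls; mkdir -p pics; python3 - <<'E'
from cell import *
import cv2
s=read_state();print(s)
for n in("top","scene"):
    im=camera(n);cv2.imwrite(f"pics/{n}0.png",im[:,:,::-1]);print(n,camera_model(n))
print(camera_model("wrist"))
E
```

```text
pics
{'clock': 0.0, 'joints': array([ 1.17242260e+00,  3.00481074e-01,  1.52160220e+00, -1.24519253e-05,
        1.32069959e+00, -6.65890264e-02]), 'qd': array([-4.78723140e-04,  2.23227326e-04,  6.09897950e-04,  6.64894354e-04,
       -1.24155611e-03, -1.42104207e-05]), 'effort': array([-4.54082314e-03, -5.31827080e+01, -3.52723968e+01,  7.06325099e-02,
        2.46755633e-02, -4.32681884e-05]), 'eef_pos': array([179.09008659, 519.85985501, 302.07185734]), 'eef_rot': array([-3.14040427e+00, -6.71625367e-05,  2.80981100e+00]), 'wrist_force': array([ 0.08162346, -1.55427098,  0.72406122]), 'moment': array([ 0.04373639, -0.06093673, -0.05941123]), 'finger_force': 0.0, 'finger_gap': 94.0333009849298}
top {'vfov': 44.945448420921764, 'cx': 286.40755946095845, 'cy': 209.52127511201013, 'R': array([[-6.35597525e-03, -9.99979601e-01, -6.32389944e-04],
       [-9.92964602e-01,  6.38616201e-03, -1.18239231e-01],
       [ 1.18240858e-01, -1.23584799e-04, -9.92984937e-01]]), 't': array([ -67.20752836,  532.43706426, 1156.49572905])}
scene {'vfov': 45.63330286818613, 'cx': 286.2709738400431, 'cy': 205.6690314054218, 'R': array([[ 0.59823456,  0.80128074,  0.00803643],
       [ 0.52770934, -0.3863999 , -0.7564509 ],
       [-0.60302426,  0.45677597, -0.65400111]]), 't': array([-262.51555485, -288.9243007 , 1469.71673583])}
{'vfov': 59.87901826215251, 'cx': 277.6926193172588, 'cy': 209.65655885365058, 'R': array([[ 3.25512905e-01,  9.45537381e-01, -6.40745800e-04],
       [ 9.06170315e-01, -3.11766663e-01,  2.85756730e-01],
       [ 2.69993907e-01, -9.35981281e-02, -9.58301978e-01]]), 't': array([-550.18077709,  -30.06624269,  393.49740396])}
```

View pics/top0.png

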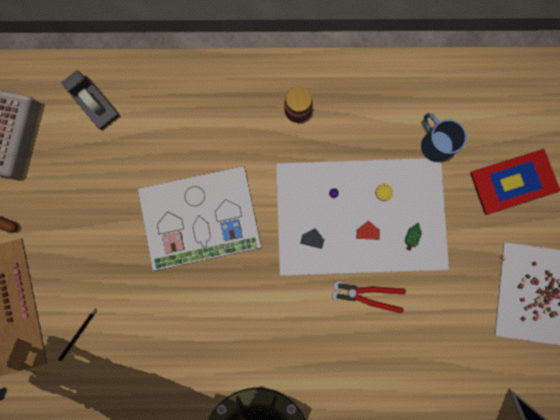

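View pics/scene0.png

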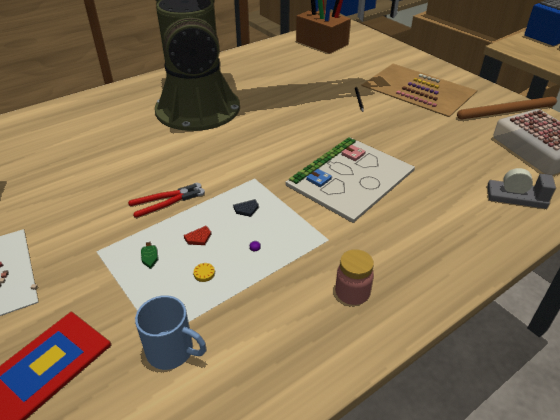

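Top view: pink wall at (173,242) and blue at (232,229) on the board, with roof, tree and sun outlines. Loose pieces on the paper are slate (312,238), red (368,230), tree (413,237), sun (384,192) and nugget (334,193). The scene view agrees. I'll get rough positions from the top camera first.

```bash
cat > h.py <<'E'
from cell import *
import numpy as np, cv2
def model(n):
    m=camera_model(n); m['f']=210/np.tan(np.radians(m['vfov']/2)); return m
def cast(m,uv,z):
    uv=np.atleast_2d(np.asarray(uv,float))
    d=np.c_[(uv[:,0]-m['cx'])/m['f'],(uv[:,1]-m['cy'])/m['f'],np.ones(len(uv))]@m['R']
    C=-m['R'].T@m['t']
    return (C+d*((z-C[2])/d[:,2])[:,None])[:,:2]
def proj(m,X):
    c=np.atleast_2d(X)@m['R'].T+m['t']; return c[:,:2]/c[:,2:]*m['f']+[m['cx'],m['cy']]
def shot(n,tag):
    m=model(n); im=camera(n)[:,:,::-1].copy(); cv2.imwrite(f"pics/{tag}.png",im); return m,im
def tcp():
    s=read_state(); print('t%.2f'%s['clock'],np.round(s['eef_pos'],1),np.round(s['eef_rot'],4),'gap%.1f'%s['finger_gap'],'F',np.round(s['wrist_force'],1)); return s
E
python3 - <<'E'
from h import *
m=model("top")
for n,p,z in [("pink",(173,242),22),("blue",(232,229),22),("slate",(312,238),10),("red",(368,230),10),("tree",(413,237),10),("sun",(384,192),10),("nug",(334,193),10),("mug",(443,138),95),("jar",(299,100),85)]:
    print(n,cast(m,p,z).round())
w=model("wrist");s=tcp();C=-w['R'].T@w['t'];from scipy.spatial.transform import Rotation as R
T=R.from_euler('xyz',s['eef_rot']).as_matrix();print("cam in tool",T.T@(C-s['eef_pos']),"axis in tool",T.T@w['R'][2])
E
```

```text
pink [[458. 195.]]
blue [[488.  57.]]
slate [[ 466. -131.]]
red [[ 484. -264.]]
tree [[ 467. -370.]]
sun [[ 575. -304.]]
nug [[ 574. -185.]]
mug [[ 684. -424.]]
jar [[ 778. -101.]]
t0.10 [179.1 519.9 302.1] [-3.1405e+00 -1.0000e-04  2.8098e+00] gap93.9 F [ 0.3 -0.9  0.7]
cam in tool [ 83.75078134   0.46432793 -83.21300603] axis in tool [-2.85813938e-01  4.84241602e-04  9.58285009e-01]
```

Call:
carry_out(
  slide=[
    [0.3, -0.5, 0],
    [0.6, -1, 0],
    [1, -1, 0],
    [1, -1, 0],
    [1, -1, 0],
    [1, -1, 0],
    [1, -1, 0],
    [1, -1, 0],
    [1, -1, 0],
    [1, -1, 0],
  ],
  dr=[
    [0, 0, 0.087],
    [0, 0, 0.087],
    [0, 0, 0.087],
    [0, 0, 0.087],
    [0, 0, 0.087],
    [0, 0, 0.087],
    [0, 0, 0.087],
    [0, 0, 0.087],
    [0, 0, 0.087],
    [0, 0, 0.087],
  ],
  gripper=[100, 100, 100, 100, 100, 100, 100, 100, 100, 100],
)

```text
clock: 0.93
eef_pos: [432.6, 266.2, 302.2]
eef_rot: [-3.141, -0.0, -2.931]
wrist_force: [-0.7, 0.2, -0.3]
finger_gap: 93.8
finger_force: 0.0
```

Call:
carry_out(
  slide=[
    [0.2, -0.6, -0.1],
    [0.2, -0.6, -0.1],
    [0.2, -0.6, -0.1],
    [0.2, -0.6, -0.1],
    [0.2, -0.6, -0.1],
    [0.2, -0.6, -0.1],
    [0.2, -0.6, -0.1],
  ],
  dr=[
    [0, 0, 0],
    [0, 0, 0],
    [0, 0, 0],
    [0, 0, 0],
    [0, 0, 0],
    [0, 0, 0],
    [0, 0, 0],
  ],
  gripper=[100, 100, 100, 100, 100, 100, 100],
)

```text
clock: 1.52
eef_pos: [479.0, 120.5, 277.6]
eef_rot: [3.141, -0.0, -2.927]
wrist_force: [-0.9, 0.6, 0.8]
finger_gap: 94.1
finger_force: 0.0
```

```bash
python3 - <<'E'
from h import *
tcp();m,im=shot("wrist","w1");print(cast(m,[280,210],12))
E
```

```text
t1.52 [479.  120.5 277.6] [ 3.1414e+00 -2.0000e-04 -2.9269e+00] gap94.1 F [-0.9  0.6  0.8]
[[498.76950011 127.85424393]]
```

View pics/w1.png

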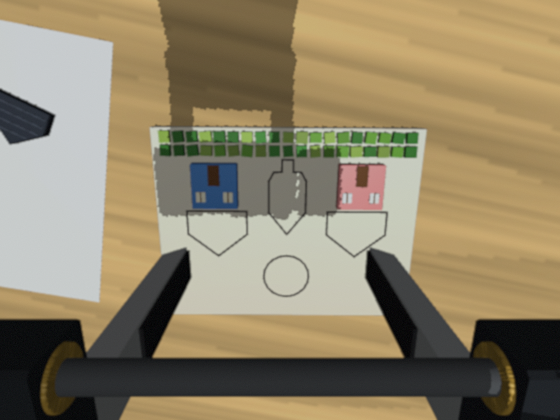

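Wrist view of the board: blue wall (214,186), pink (361,187). The outlines show as roofs (217,232) and (356,232), tree (287,197) and sun (286,276). I'll measure the outlines as contours.

```bash
python3 - <<'E'
from h import *
import json
im=cv2.imread("pics/w1.png");m=model("wrist")
g=cv2.cvtColor(im,cv2.COLOR_BGR2GRAY)
bh=cv2.morphologyEx(g,cv2.MORPH_BLACKHAT,np.ones((9,9),np.uint8))
b=((bh>18)*255).astype(np.uint8)
for name,box in dict(roofB=(183,205,253,262),roofP=(322,205,392,262),tree=(262,155,312,240),sun=(258,250,315,302)).items():
    x0,y0,x1,y1=box; r=b[y0:y1,x0:x1]
    cs,h=cv2.findContours(r,cv2.RETR_CCOMP,cv2.CHAIN_APPROX_NONE)
    o=[(cv2.contourArea(c),i) for i,c in enumerate(cs) if h[0][i][3]>=0]
    if not o: print(name,"no hole");continue
    a,i=max(o); c=cs[i].reshape(-1,2)+[x0,y0]; w=cast(m,c,12)
    cc=w.astype(np.float32).reshape(-1,1,2); M=cv2.moments(cc)
    print(name,a,'cent',round(M['m10']/M['m00'],1),round(M['m01']/M['m00'],1),[np.round(v,1) for v in cv2.minAreaRect(cc)])
hsv=cv2.cvtColor(im,cv2.COLOR_BGR2HSV)
for n,(lo,hi),box in [("blue",((100,90,40),(125,255,255)),(180,155,250,215)),("pink",((0,40,120),(14,150,255)),(330,155,392,215))]:
    x0,y0,x1,y1=box
    mk=cv2.morphologyEx(cv2.inRange(hsv,lo,hi)[y0:y1,x0:x1],cv2.MORPH_CLOSE,np.ones((15,15),np.uint8))
    c=max(cv2.findContours(mk,0,1)[0],key=cv2.contourArea).reshape(-1,2)+[x0,y0]
    print(n,[np.round(v,1) for v in cv2.minAreaRect(cast(m,c,22).astype(np.float32))])
E
```

```text
roofB 1819.0 cent 531.1 70.2 [array([535.7,  71.1]), array([45.4, 58.9]), np.float64(12.4)]
roofP 1812.5 cent 502.0 207.7 [array([506.4, 208.6]), array([46.1, 58.3]), np.float64(11.0)]
tree 1812.5 cent 483.8 131.8 [array([483.7, 132. ]), array([72.4, 35.5]), np.float64(12.0)]
sun 1234.0 cent 568.5 149.9 [array([568.5, 149.8]), array([44.2, 43.8]), np.float64(55.4)]
blue [array([488.9,  61.7]), array([49.9, 43.5]), np.float64(12.4)]
pink [array([459.4, 198.5]), array([49. , 57.1]), np.float64(12.4)]
```

Call:
carry_out(
  slide=[
    [0.02, -0.3, 0.1],
    [0.04, -0.6, 0.1],
    [0.1, -1, 0.1],
    [0.16, -1, 0.1],
    [0.16, -1, 0.1],
    [0.16, -1, 0.1],
    [0.16, -1, 0.1],
  ],
  dr=[
    [0, 0, -0.034],
    [0, 0, -0.034],
    [0, 0, -0.034],
    [0, 0, -0.034],
    [0, 0, -0.034],
    [0, 0, -0.034],
    [0, 0, -0.034],
  ],
  gripper=[100, 100, 100, 100, 100, 100, 100],
)

```text
clock: 2.15
eef_pos: [520.0, -133.5, 302.9]
eef_rot: [-3.141, 0.001, 3.141]
wrist_force: [-0.0, -0.4, 0.0]
finger_gap: 93.9
finger_force: 0.0
```

Call:
carry_out(
  slide=[
    [0, -0.46, 0],
    [0, -0.46, 0],
    [0, -0.46, 0],
    [0, -0.46, 0],
    [0, -0.46, 0],
    [0, -0.46, 0],
  ],
  dr=[
    [0, 0, 0],
    [0, 0, 0],
    [0, 0, 0],
    [0, 0, 0],
    [0, 0, 0],
    [0, 0, 0],
  ],
  gripper=[100, 100, 100, 100, 100, 100],
)

```text
clock: 2.65
eef_pos: [519.6, -243.4, 302.6]
eef_rot: [3.141, -0.0, -3.139]
wrist_force: [0.0, 0.5, 0.6]
finger_gap: 94.1
finger_force: 0.0
```

```bash
python3 - <<'E'
from h import *
tcp();m,im=shot("wrist","w2")
hsv=cv2.cvtColor(im,cv2.COLOR_BGR2HSV)
for n,xy in dict(slate=(466,-131),red=(484,-264),tree=(467,-370),sun=(575,-304),nug=(574,-185)).items():
    p=proj(m,[*xy,10])[0].round().astype(int);print(n,p,hsv[p[1],p[0]] if 0<=p[0]<560 and 0<=p[1]<420 else None)
E
```

```text
t2.65 [ 519.6 -243.4  302.6] [ 3.1412e+00 -1.0000e-04 -3.1390e+00] gap94.1 F [0.  0.5 0.6]
slate [388 132] [106  49  67]
red [257 150] [  4 194 129]
tree [152 133] [ 63 144 101]
sun [222 233] [ 27 255 179]
nug [330 232] [141 196 143]
```

View pics/w2.png

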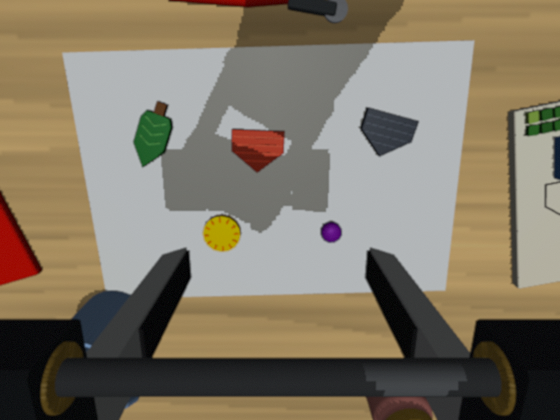

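Wrist view of the paper: slate (388,132), red (257,150), tree (152,133), sun (222,233) and nugget (330,232), all clear. I'll cast at mid-thickness so the visible side faces cancel out.

```bash
cat >> h.py <<'E'
RNG=dict(slate=((90,25,20),(125,140,100)),red=((0,150,60),(10,255,255)),tree=((40,70,30),(85,255,255)),sun=((18,150,90),(35,255,255)),nugget=((125,90,40),(165,255,255)))
def piece(m,im,n,box,z=5):
    x0,y0,x1,y1=box
    mk=cv2.inRange(cv2.cvtColor(im,cv2.COLOR_BGR2HSV),*RNG[n])[y0:y1,x0:x1]
    mk=cv2.morphologyEx(mk,cv2.MORPH_CLOSE,np.ones((5,5),np.uint8))
    c=max(cv2.findContours(mk,0,1)[0],key=cv2.contourArea).reshape(-1,2)+[x0,y0]
    w=cv2.convexHull(cast(m,c,z).astype(np.float32)); M=cv2.moments(w)
    (cx,cy),(a,b),ang=cv2.minAreaRect(w)
    print(n,'cent',round(M['m10']/M['m00'],1),round(M['m01']/M['m00'],1),'rect',round(cx,1),round(cy,1),'size',round(a,1),round(b,1),'ang',round(ang,1)); return w
E
python3 - <<'E'
from h import *
m=model("wrist");im=cv2.imread("pics/w2.png")
for n,b in dict(slate=(350,95,430,165),red=(220,118,300,185),tree=(125,95,185,175),sun=(195,205,250,260),nugget=(310,215,350,250)).items():
    w=piece(m,im,n,b); 
    if n in('slate','red','tree'): print(cv2.approxPolyDP(w,2.5,True).reshape(-1,2).round(1).tolist())
E
```

```text
slate cent 464.7 -130.7 rect 468.8 -131.8 size 54.3 41.8 ang 75.5
[[442.6000061035156, -152.89999389648438], [460.29998779296875, -157.6999969482422], [488.79998779296875, -138.0], [475.29998779296875, -106.0], [455.20001220703125, -101.0999984741211]]
red cent 481.7 -263.7 rect 485.6 -263.9 size 52.4 41.0 ang 88.1
[[464.79998779296875, -288.3999938964844], [486.20001220703125, -289.1000061035156], [506.1000061035156, -265.3999938964844], [487.0, -238.10000610351562], [466.6000061035156, -237.1999969482422]]
tree cent 471.7 -372.3 rect 475.3 -373.7 size 32.2 56.6 ang 68.9
[[453.1000061035156, -353.8999938964844], [446.29998779296875, -371.5], [451.20001220703125, -381.1000061035156], [478.29998779296875, -391.1000061035156], [501.20001220703125, -385.20001220703125], [486.3999938964844, -360.8999938964844], [463.0, -351.70001220703125]]
sun cent 577.1 -304.9 rect 577.1 -305.0 size 39.6 41.6 ang 75.4
nugget cent 575.1 -183.2 rect 574.9 -183.1 size 22.6 20.0 ang 2.2
```

Call:
carry_out(
  slide=[
    [-0.12, 0.22, -0.1],
    [-0.24, 0.45, -0.2],
    [-0.244, 0.456, -0.35],
    [-0.244, 0.456, -0.5],
    [-0.244, 0.456, -0.64],
    [-0.244, 0.456, -0.72],
    [-0.244, 0.456, -0.78],
    [-0.244, 0.456, -0.81],
    [-0.244, 0.456, -0.81],
  ],
  dr=[
    [0, 0, -0.0394],
    [0, 0, -0.0394],
    [0, 0, -0.0394],
    [0, 0, -0.0394],
    [0, 0, -0.0394],
    [0, 0, -0.0394],
    [0, 0, -0.0394],
    [0, 0, -0.0394],
    [0, 0, -0.0394],
  ],
  gripper=[100, 100, 100, 100, 100, 100, 100, 100, 100],
)

```text
clock: 3.45
eef_pos: [458.0, -129.9, 99.4]
eef_rot: [3.141, -0.002, 2.897]
wrist_force: [-0.5, 0.5, 0.5]
finger_gap: 93.8
finger_force: 0.0
```

Call:
carry_out(
  slide=[
    [0, 0, 0],
    [0, 0, 0],
    [0, 0, 0],
    [0, 0, 0],
    [0, 0, 0],
    [0, 0, 0],
    [0, 0, 0],
    [0, 0, 0],
  ],
  dr=[
    [0, 0, 0],
    [0, 0, 0],
    [0, 0, 0],
    [0, 0, 0],
    [0, 0, 0],
    [0, 0, 0],
    [0, 0, 0],
    [0, 0, 0],
  ],
  gripper=[45, 45, 45, 45, 45, 45, 45, 45],
  newtons=15,
)

```text
clock: 4.12
eef_pos: [458.3, -131.1, 100.4]
eef_rot: [-3.142, 0.0, 2.895]
wrist_force: [-0.9, 1.2, 4.0]
finger_gap: 53.4
finger_force: 15.0
```

```bash
python3 - <<'E'
from h import *
s=tcp();m,im=shot("wrist","w3");print(proj(m,[[*s['eef_pos'][:2],5]]).round())
E
```

```text
t4.12 [ 458.3 -131.1  100.4] [-3.1415e+00  4.0000e-04  2.8952e+00] gap53.4 F [-0.9  1.2  4. ]
[[277. 264.]]
```

View pics/w3.png

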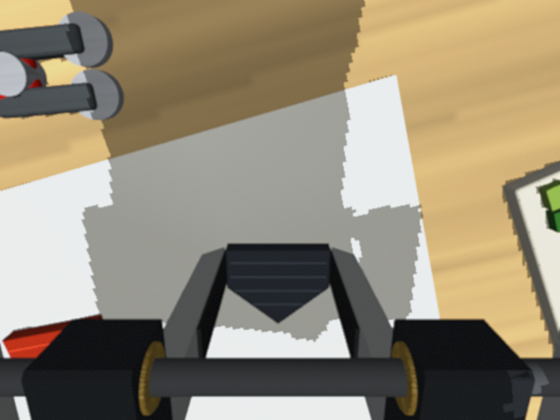

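Slate sits square between the fingers: front edge at row ~244, peak at (277,321). I'll measure its offset along the grip.

```bash
python3 - <<'E'
from h import *
m=model("wrist");s=tcp();th=s['eef_rot'][2]-np.pi;u=np.array([np.cos(th),np.sin(th)])
im=cv2.imread("pics/w3.png");print(im[236:256,277].tolist(),im[312:326,277].tolist())
for n,p,z in(("front top",(277,248),10),("front bottom",(277,244),0),("peak",(277,321),10),("shoulder",(330,288),10)):
    d=cast(m,p,z)[0]-s['eef_pos'][:2];print(n,d@u,d@[-u[1],u[0]])
E
```

```text
t4.17 [ 458.3 -131.1  100.4] [-3.1415e+00  3.0000e-04  2.8952e+00] gap53.9 F [-1.6  1.1  4.6]
[[149, 155, 155], [148, 154, 154], [149, 156, 156], [149, 156, 155], [149, 156, 154], [150, 157, 155], [138, 144, 143], [94, 99, 97], [46, 45, 44], [27, 23, 18], [27, 21, 18], [29, 22, 21], [27, 23, 19], [30, 26, 23], [35, 29, 28], [42, 37, 33], [43, 38, 34], [45, 39, 34], [44, 39, 35], [42, 37, 31]] [[43, 37, 33], [42, 36, 32], [43, 35, 33], [44, 37, 34], [43, 37, 35], [41, 36, 32], [42, 34, 32], [42, 36, 33], [38, 32, 28], [44, 39, 36], [72, 72, 71], [110, 114, 113], [136, 142, 142], [146, 153, 152]]
front top -11.413337533187365 0.20970048969880173
front bottom -9.574013617757409 0.1945980140625596
peak 31.577322580678555 0.19739811951175845
shoulder 11.461163528206065 28.33598524827857
```

Call:
carry_out(
  slide=[
    [0, 0, 0.1],
    [0, 0, 0.25],
    [0, 0.1, 0.4],
    [0.02, 0.26, 0.4],
    [0.05, 0.42, 0.4],
    [0.08, 0.58, 0.4],
    [0.1, 0.74, 0.4],
    [0.12, 0.9, 0.4],
    [0.15, 1, 0.4],
    [0.15, 1, 0.4],
  ],
  dr=[
    [0, 0, 0],
    [0, 0, 0],
    [0, 0, 0.01],
    [0, 0, 0.02],
    [0, 0, 0.035],
    [0, 0, 0.05],
    [0, 0, 0.06],
    [0, 0, 0.0726],
    [0, 0, 0.0726],
    [0, 0, 0.0726],
  ],
  gripper=[45, 45, 45, 45, 45, 45, 45, 45, 45, 45],
)

```text
clock: 5.0
eef_pos: [496.0, 122.9, 200.0]
eef_rot: [3.141, 0.0, -2.928]
wrist_force: [0.6, -1.0, -1.3]
finger_gap: 53.8
finger_force: 15.0
```

Call:
carry_out(
  slide=[
    [0, 0.16, 0],
    [0, 0.34, 0],
    [0, 0.34, -0.1],
    [0, 0.34, -0.18],
    [0, 0.34, -0.18],
    [0, 0.34, -0.18],
    [0, 0.34, -0.18],
  ],
  dr=[
    [0, 0, 0],
    [0, 0, 0],
    [0, 0, 0],
    [0, 0, 0],
    [0, 0, 0],
    [0, 0, 0],
    [0, 0, 0],
  ],
  gripper=[45, 45, 45, 45, 45, 45, 45],
)

```text
clock: 5.58
eef_pos: [496.1, 203.5, 156.2]
eef_rot: [3.142, 0.001, -2.933]
wrist_force: [1.9, 0.7, -0.4]
finger_gap: 53.7
finger_force: 15.0
```

```bash
python3 - <<'E'
from h import *
for i in range(4): s=tcp();m,im=shot("wrist","w4")
E
```

```text
t5.58 [496.1 203.5 156.2] [ 3.1415e+00  9.0000e-04 -2.9327e+00] gap53.7 F [ 1.9  0.7 -0.4]
t5.63 [496.2 203.6 156.5] [ 3.1414e+00  1.7000e-03 -2.9327e+00] gap53.3 F [ 0.2 -0.2 -0.6]
t5.68 [496.2 203.6 156.5] [ 3.1414e+00  1.9000e-03 -2.9327e+00] gap53.9 F [-0.1 -0.4  0.6]
t5.73 [496.2 203.6 156.4] [ 3.1414e+00  1.8000e-03 -2.9326e+00] gap54.1 F [-0.4  0.  -0.7]
```

View pics/w4.png

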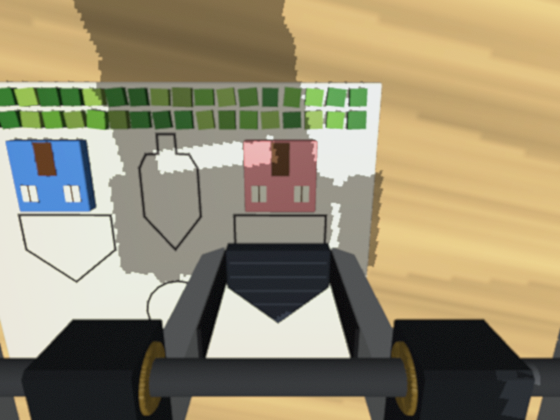

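The slate hangs over the pink wall's roof outline, whose front edge is at row 214, columns 234–326. I'll refine the target from this view.

```bash
python3 - <<'E'
from h import *
m=model("wrist");s=tcp();th=s['eef_rot'][2]+np.pi;u=np.array([np.cos(th),np.sin(th)]);v=np.array([-u[1],u[0]])
im=cv2.imread("pics/w4.png");g=cv2.cvtColor(im,cv2.COLOR_BGR2GRAY).astype(int)
print(g[208:222,265],g[208:222,300],g[230,226:242],g[230,318:334])
a=cast(m,[[234,214.5],[326,214.5]],12);d=a.mean(0)-s['eef_pos'][:2];print('edge mid rel tool',d@u,d@v,'width',np.linalg.norm(a[0]-a[1]),'ang',np.degrees(np.arctan2(*(a[0]-a[1])[::-1]))-90-0,np.degrees(th))
t=np.array([495.8,206])-s['eef_pos'][:2];print('old target rel',t@u,t@v)
w=cast(m,[[246,140],[317,140],[245,211],[316,211]],22);print(((w.mean(0)-s['eef_pos'][:2])@np.c_[u,v]))
E
```

```text
t5.78 [496.1 203.7 156.2] [ 3.1414e+00  1.6000e-03 -2.9324e+00] gap54.1 F [-1.   0.6 -0.8]
[110 108 107 116 135 133  93  63  96 133 146 149 149 147] [108 108 106 105 118 123  91  56  85 129 146 147 147 147] [147 147 146 147 148 149 137 100  57  77 125 145 148 149 147 147] [148 147 148 148 144 122  80  60  94 132 146 147 145 151 179 222]
edge mid rel tool -12.143752043245557 2.0472796825281407 width 60.102381185509984 ang -168.0155056258505 11.986209707058872
old target rel 0.20837586288443538 2.275237619823757
[-39.40678174   2.51915441]
```

Call:
carry_out(
  slide=[
    [-0.001, 0.009, -0.05],
    [-0.001, 0.009, -0.1],
    [-0.001, 0.009, -0.14],
    [-0.001, 0.009, -0.16],
    [-0.001, 0.009, -0.17],
    [-0.001, 0.009, -0.176],
    [-0.001, 0.009, -0.176],
    [-0.001, 0.009, -0.176],
  ],
  dr=[
    [0, 0, 0],
    [0, 0, 0],
    [0, 0, 0],
    [0, 0, 0],
    [0, 0, 0],
    [0, 0, 0],
    [0, 0, 0],
    [0, 0, 0],
  ],
  gripper=[45, 45, 45, 45, 45, 45, 45, 45],
)

```text
clock: 6.45
eef_pos: [495.7, 206.2, 112.1]
eef_rot: [3.142, 0.001, -2.932]
wrist_force: [-1.9, -0.8, 5.7]
finger_gap: 53.9
finger_force: 15.0
```

Call:
carry_out(
  slide=[
    [0, 0, 0],
    [0, 0, 0],
    [0, 0, 0],
    [0, 0, 0],
    [0, 0, 0.04],
    [0, 0, 0.1],
    [0, 0, 0.2],
    [0, 0, 0.36],
    [0, 0, 0.36],
    [0, 0, 0.36],
  ],
  dr=[
    [0, 0, 0],
    [0, 0, 0],
    [0, 0, 0],
    [0, 0, 0],
    [0, 0, 0],
    [0, 0, 0],
    [0, 0, 0],
    [0, 0, 0],
    [0, 0, 0],
    [0, 0, 0],
  ],
  gripper=[75, 75, 75, 75, 75, 75, 75, 100, 100, 100],
)

```text
clock: 7.28
eef_pos: [496.0, 206.5, 203.7]
eef_rot: [3.141, 0.005, -2.932]
wrist_force: [-0.4, -0.9, -1.0]
finger_gap: 87.2
finger_force: 0.0
```

```bash
python3 - <<'E'
from h import *
s=tcp();m,im=shot("wrist","w5")
E
```

```text
t7.28 [496.  206.5 203.7] [ 3.1411  0.0045 -2.9317] gap87.2 F [-0.4 -0.9 -1. ]
```

View pics/w5.png

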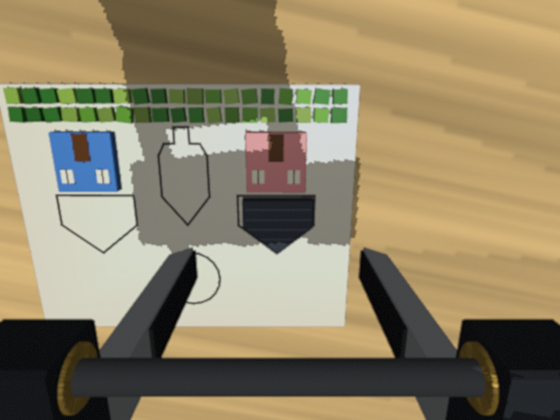

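The slate lies in the outline but looks slightly right of it: left gap ~5 px, right ~0. I'll measure that.

```bash
python3 - <<'E'
from h import *
m=model("wrist");s=tcp();th=s['eef_rot'][2]+np.pi;u=np.array([np.cos(th),np.sin(th)]);v=np.array([-u[1],u[0]])
im=cv2.imread("pics/w5.png");g=cv2.cvtColor(im,cv2.COLOR_BGR2GRAY).astype(int)
for r in(205,212,219): print(r,g[r,233:248],g[r,308:320])
print('pink row',[im[150,c].tolist() for c in range(242,250)],[im[150,c].tolist() for c in range(303,311)])
print('col',g[186:204,260],g[186:204,295], g[245:258,277])
f=lambda p,z:np.round((cast(m,p,z)-s['eef_pos'][:2])@np.c_[u,v],1)
print(f([[243,212],[313.5,212]],22),f([[238,212],[314.5,212]],12),f([[246,150],[306.5,150]],22))
E
```

```text
t7.33 [495.4 206.2 201.9] [ 3.1415e+00  1.5000e-03 -2.9317e+00] gap90.8 F [ 0.2  0.4 -0.7]
205 [127 127 122  97  61  67 108 124 109  74  40  31  33  31  34] [ 36  34  32  31  29  28  57  97 120 127 127 127]
212 [127 128 125 107  70  58  95 119 116  83  44  32  32  34  34] [ 33  32  31  31  25  30  67 109 126 128 127 126]
219 [126 127 128 116  81  54  85 117 118  88  50  34  36  41  40] [ 40  39  36  34  28  38  74 111 127 127 127 126]
pink row [[168, 174, 172], [174, 180, 178], [150, 157, 157], [120, 126, 148], [124, 127, 178], [141, 141, 200], [146, 146, 204], [145, 146, 202]] [[132, 132, 184], [148, 148, 206], [143, 144, 200], [155, 156, 183], [192, 194, 194], [213, 215, 210], [216, 219, 213], [214, 217, 212]]
col [ 95  96  95  96  93  98 111 116  95  63  49  44  32  19  21  27  33  34] [ 95  94  95  94  94  92 101 110  94  63  48  45  30  22  21  28  30  32] [ 60  60  60  60  58  58  53  61 107 168 203 213 215]
[[ -2.9 -25.6]
 [ -2.9  27.6]] [[  0.2 -30.5]
 [  0.2  29.4]] [[-49.4 -22.2]
 [-49.4  21.3]]
```

Call:
carry_out(
  slide=[
    [0, -0.15, 0],
    [0, -0.3, 0],
    [-0.01, -0.46, 0],
    [-0.02, -0.62, 0],
    [-0.03, -0.78, 0],
    [-0.05, -0.94, 0],
    [-0.08, -1, 0],
  ],
  dr=[
    [0, 0, 0],
    [0, 0, -0.01],
    [0, 0, -0.02],
    [0, 0, -0.03],
    [0, 0, -0.0389],
    [0, 0, -0.0389],
    [0, 0, -0.0389],
  ],
  gripper=[100, 100, 100, 100, 100, 100, 100],
)

```text
clock: 7.92
eef_pos: [474.6, -47.4, 200.1]
eef_rot: [-3.141, -0.002, 3.104]
wrist_force: [1.1, 0.1, 0.2]
finger_gap: 93.9
finger_force: 0.0
```

Call:
carry_out(
  slide=[
    [0, -0.15, 0],
    [0, -0.31, 0],
    [0, -0.47, 0],
    [0, -0.63, 0],
    [0, -0.79, -0.03],
    [0, -0.878, -0.1],
    [0, -0.878, -0.16],
    [0, -0.878, -0.16],
  ],
  dr=[
    [0, 0, 0],
    [0, 0, 0],
    [0, 0, 0],
    [0, 0, 0],
    [0, 0, 0],
    [0, 0, 0],
    [0, 0, 0],
    [0, 0, 0],
  ],
  gripper=[100, 100, 100, 100, 100, 100, 100, 100],
)

```text
clock: 8.58
eef_pos: [473.8, -263.6, 157.1]
eef_rot: [3.138, -0.006, 3.105]
wrist_force: [0.0, 0.4, -0.4]
finger_gap: 93.9
finger_force: 0.0
```

```bash
python3 - <<'E'
from h import *
s=tcp();m,im=shot("wrist","w6");p=proj(m,[475,-263,10])[0].astype(int);print(p)
w=piece(m,im,"red",(190,max(p[1]-80,0),365,min(p[1]+80,315)));print(cv2.approxPolyDP(w,2.5,True).reshape(-1,2).round(1).tolist())
E
```

```text
t8.58 [ 473.8 -263.6  157.1] [ 3.1382 -0.0057  3.1049] gap93.9 F [ 0.   0.4 -0.4]
[277 233]
red cent 482.3 -263.8 rect 486.7 -263.9 size 53.6 44.0 ang 87.8
[[463.70001220703125, -289.1000061035156], [486.20001220703125, -290.6000061035156], [508.6000061035156, -265.70001220703125], [489.0, -237.8000030517578], [465.70001220703125, -236.89999389648438]]
```

Call:
carry_out(
  slide=[
    [0, 0, -0.08],
    [0, 0, -0.16],
    [0, 0, -0.22],
    [0, 0, -0.248],
    [0, 0, -0.248],
  ],
  dr=[
    [0, 0, 0],
    [0, 0, 0],
    [0, 0, 0],
    [0, 0, 0],
    [0, 0, 0],
  ],
  gripper=[100, 100, 100, 100, 100],
)

```text
clock: 9.05
eef_pos: [475.4, -262.5, 98.7]
eef_rot: [3.141, -0.001, 3.108]
wrist_force: [-0.8, -0.8, 0.8]
finger_gap: 93.7
finger_force: 0.0
```

Call:
carry_out(
  slide=[
    [0, 0, 0],
    [0, 0, 0],
    [0, 0, 0],
    [0, 0, 0],
    [0, 0, 0],
    [0, 0, 0],
    [0, 0, 0],
    [0, 0, 0],
  ],
  dr=[
    [0, 0, 0],
    [0, 0, 0],
    [0, 0, 0],
    [0, 0, 0],
    [0, 0, 0],
    [0, 0, 0],
    [0, 0, 0],
    [0, 0, 0],
  ],
  gripper=[45, 45, 45, 45, 45, 45, 45, 45],
)

```text
clock: 9.72
eef_pos: [475.4, -263.3, 99.3]
eef_rot: [-3.142, 0.0, 3.107]
wrist_force: [-1.1, 0.4, 2.6]
finger_gap: 53.6
finger_force: 15.0
```

```bash
python3 - <<'E'
from h import *
s=tcp();m,im=shot("wrist","w7")
w=piece(m,im,"red",(200,200,355,340));print(cv2.approxPolyDP(w,2.5,True).reshape(-1,2).round(1).tolist())
E
```

```text
t9.72 [ 475.4 -263.3   99.3] [-3.1415e+00  2.0000e-04  3.1069e+00] gap53.6 F [-1.1  0.4  2.6]
red cent 482.0 -263.0 rect 486.6 -263.2 size 55.6 46.2 ang 88.0
[[466.5, -290.20001220703125], [487.0, -290.1000061035156], [509.70001220703125, -264.8999938964844], [487.1000061035156, -235.39999389648438], [464.3999938964844, -237.10000610351562], [462.70001220703125, -287.79998779296875]]
```

Call:
carry_out(
  slide=[
    [0, 0, 0.1],
    [0, 0, 0.25],
    [0.02, 0.1, 0.4],
    [0.04, 0.26, 0.4],
    [0.06, 0.42, 0.4],
    [0.08, 0.58, 0.4],
    [0.1, 0.74, 0.4],
    [0.12, 0.9, 0.4],
    [0.15, 1, 0.4],
  ],
  dr=[
    [0, 0, 0],
    [0, 0, 0],
    [0, 0, 0.01],
    [0, 0, 0.02],
    [0, 0, 0.03],
    [0, 0, 0.0389],
    [0, 0, 0.0389],
    [0, 0, 0.0389],
    [0, 0, 0.0389],
  ],
  gripper=[45, 45, 45, 45, 45, 45, 45, 45, 45],
)

```text
clock: 10.52
eef_pos: [512.5, -10.1, 199.2]
eef_rot: [3.141, -0.0, -2.93]
wrist_force: [0.7, -1.0, -0.4]
finger_gap: 54.0
finger_force: 15.0
```

Call:
carry_out(
  slide=[
    [0.03, 0.16, 0],
    [0.049, 0.325, 0],
    [0.049, 0.325, -0.1],
    [0.049, 0.325, -0.18],
    [0.049, 0.325, -0.18],
    [0.049, 0.325, -0.18],
    [0.049, 0.325, -0.18],
  ],
  dr=[
    [0, 0, 0],
    [0, 0, 0],
    [0, 0, 0],
    [0, 0, 0],
    [0, 0, 0],
    [0, 0, 0],
    [0, 0, 0],
  ],
  gripper=[45, 45, 45, 45, 45, 45, 45],
)

```text
clock: 11.1
eef_pos: [525.6, 67.6, 155.2]
eef_rot: [-3.141, 0.001, -2.932]
wrist_force: [0.6, -0.3, 1.2]
finger_gap: 54.2
finger_force: 15.0
```

```bash
python3 - <<'E'
from h import *
camera("top");s=tcp();m,im=shot("wrist","w8")
E
```

```text
t11.15 [525.7  67.6 155.5] [-3.1413e+00  1.7000e-03 -2.9325e+00] gap53.7 F [ 0.4 -0.3  0.1]
```

View pics/w8.png

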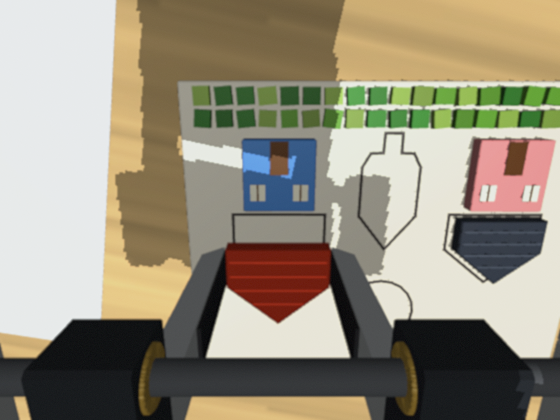

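Red hangs over the blue wall's outline: front edge at row 214, columns 233–325, held tile centred at 278, so it's nearly aligned. Lowering it.

Call:
carry_out(
  slide=[
    [0, 0.002, -0.05],
    [0, 0.002, -0.1],
    [0, 0.002, -0.14],
    [0, 0.002, -0.16],
    [0, 0.002, -0.17],
    [0, 0.002, -0.177],
    [0, 0.002, -0.177],
    [0, 0.002, -0.177],
  ],
  dr=[
    [0, 0, 0],
    [0, 0, 0],
    [0, 0, 0],
    [0, 0, 0],
    [0, 0, 0],
    [0, 0, 0],
    [0, 0, 0],
    [0, 0, 0],
  ],
  gripper=[45, 45, 45, 45, 45, 45, 45, 45],
)

```text
clock: 11.87
eef_pos: [525.4, 68.4, 110.8]
eef_rot: [-3.141, 0.001, -2.932]
wrist_force: [-3.7, -0.6, 5.6]
finger_gap: 53.5
finger_force: 15.0
```

Call:
carry_out(
  slide=[
    [0, 0, 0],
    [0, 0, 0],
    [0, 0, 0],
    [0, 0, 0],
    [0, 0, 0.04],
    [0, 0, 0.1],
    [0, 0, 0.2],
    [0, 0, 0.36],
    [0, 0, 0.36],
    [0, 0, 0.36],
  ],
  dr=[
    [0, 0, 0],
    [0, 0, 0],
    [0, 0, 0],
    [0, 0, 0],
    [0, 0, 0],
    [0, 0, 0],
    [0, 0, 0],
    [0, 0, 0],
    [0, 0, 0],
    [0, 0, 0],
  ],
  gripper=[75, 75, 75, 75, 75, 75, 75, 100, 100, 100],
)

```text
clock: 12.7
eef_pos: [525.8, 68.6, 202.4]
eef_rot: [-3.141, 0.004, -2.932]
wrist_force: [0.1, 1.0, -0.3]
finger_gap: 87.1
finger_force: 0.0
```

```bash
python3 - <<'E'
from h import *
s=tcp();m,im=shot("wrist","w9")
cv2.imwrite("pics/w9c.png",cv2.resize(im[100:300,160:460],None,fx=2,fy=2))
E
```

```text
t12.70 [525.8  68.6 202.4] [-3.1409  0.0045 -2.9317] gap87.1 F [ 0.1  1.  -0.3]
```

View pics/w9c.png

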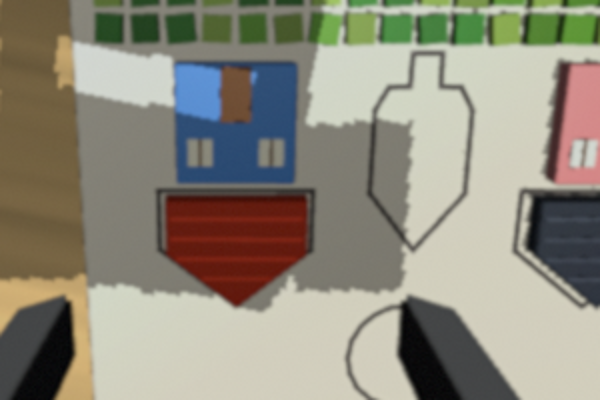

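Red sits centred in its outline (crop: tile columns 166–310, outline 158–314). The tree is next.

Call:
carry_out(
  slide=[
    [0, -0.15, 0],
    [-0.01, -0.31, 0],
    [-0.03, -0.47, 0],
    [-0.05, -0.63, 0],
    [-0.07, -0.79, 0],
    [-0.1, -0.95, 0],
    [-0.12, -1, 0],
  ],
  dr=[
    [0, 0, -0.015],
    [0, 0, -0.03],
    [0, 0, -0.045],
    [0, 0, -0.06],
    [0, 0, -0.075],
    [0, 0, -0.092],
    [0, 0, -0.092],
  ],
  gripper=[100, 100, 100, 100, 100, 100, 100],
)

```text
clock: 13.33
eef_pos: [493.8, -185.5, 198.7]
eef_rot: [-3.141, -0.002, 2.764]
wrist_force: [0.2, 0.9, -0.1]
finger_gap: 94.3
finger_force: 0.0
```

Call:
carry_out(
  slide=[
    [-0.03, -0.15, 0],
    [-0.06, -0.31, 0],
    [-0.09, -0.47, 0],
    [-0.106, -0.63, 0],
    [-0.106, -0.759, 0],
    [-0.106, -0.759, -0.1],
    [-0.106, -0.759, -0.16],
    [-0.106, -0.759, -0.16],
    [-0.106, -0.759, -0.16],
  ],
  dr=[
    [0, 0, 0],
    [0, 0, 0],
    [0, 0, 0],
    [0, 0, 0],
    [0, 0, 0],
    [0, 0, 0],
    [0, 0, 0],
    [0, 0, 0],
    [0, 0, 0],
  ],
  gripper=[100, 100, 100, 100, 100, 100, 100, 100, 100],
)

```text
clock: 14.08
eef_pos: [468.3, -370.9, 158.7]
eef_rot: [3.141, -0.003, 2.773]
wrist_force: [0.2, -0.4, 1.1]
finger_gap: 94.4
finger_force: 0.0
```

```bash
python3 - <<'E'
from h import *
s=tcp();m,im=shot("wrist","w10")
w=piece(m,im,"tree",(190,100,365,320)).reshape(-1,2)
hsv=cv2.cvtColor(im,cv2.COLOR_BGR2HSV)
mk=cv2.inRange(hsv,(5,80,30),(16,230,160));mk[:,:220]=0;mk[:,335:]=0;mk[:120]=0;mk[260:]=0
c=max(cv2.findContours(mk,0,1)[0],key=cv2.contourArea).reshape(-1,2);print('trunk px',cv2.boundingRect(c))
t=cast(m,c,5);th=np.radians(-21.1);u=np.array([np.cos(th),np.sin(th)]);v=np.array([-u[1],u[0]])
o=s['eef_pos'][:2]
print('foot',((t-o)@u).min(),'tip',((w-o)@u).max(),'sides',((w-o)@v).min(),((w-o)@v).max(),'trunk v',((t-o)@v).min(),((t-o)@v).max(),'tip v',((w-o)@v)[((w-o)@u).argmax()])
E
```

```text
t14.08 [ 468.3 -370.9  158.7] [ 3.1405e+00 -2.9000e-03  2.7734e+00] gap94.4 F [ 0.2 -0.4  1.1]
tree cent 472.3 -371.9 rect 476.1 -373.4 size 31.0 58.8 ang 67.9
trunk px (271, 182, 15, 19)
foot -32.70586460026031 tip 37.55267188875328 sides -15.187666177966813 16.088431814056474 trunk v -3.780928383185465 5.625022839436767 tip v 0.23646513990210255
```

Call:
carry_out(
  slide=[
    [0.009, -0.003, -0.08],
    [0.009, -0.003, -0.16],
    [0.009, -0.003, -0.22],
    [0.009, -0.003, -0.245],
    [0.009, -0.003, -0.245],
  ],
  dr=[
    [0, 0, 0],
    [0, 0, 0],
    [0, 0, 0],
    [0, 0, 0],
    [0, 0, 0],
  ],
  gripper=[90, 80, 80, 70, 60],
)

```text
clock: 14.55
eef_pos: [471.1, -371.8, 98.7]
eef_rot: [3.142, -0.0, 2.774]
wrist_force: [-0.4, -0.7, -0.2]
finger_gap: 65.5
finger_force: 0.0
```

Call:
carry_out(
  slide=[
    [0, 0, 0],
    [0, 0, 0],
    [0, 0, 0],
    [0, 0, 0],
    [0, 0, 0],
    [0, 0, 0],
    [0, 0, 0],
    [0, 0, 0],
    [0, 0, 0],
    [0, 0, 0],
  ],
  dr=[
    [0, 0, 0],
    [0, 0, 0],
    [0, 0, 0],
    [0, 0, 0],
    [0, 0, 0],
    [0, 0, 0],
    [0, 0, 0],
    [0, 0, 0],
    [0, 0, 0],
    [0, 0, 0],
  ],
  gripper=[45, 35, 22, 22, 22, 22, 22, 22, 22, 22],
)

```text
clock: 15.38
eef_pos: [471.0, -372.1, 99.1]
eef_rot: [-3.141, 0.0, 2.773]
wrist_force: [-0.7, 0.6, 5.8]
finger_gap: 31.9
finger_force: 15.0
```

```bash
python3 - <<'E'
from h import *
s=tcp();m,im=shot("wrist","w11")
w=piece(m,im,"tree",(200,100,360,340)).reshape(-1,2)
th=s['eef_rot'][2]-np.pi;u=np.array([np.cos(th),np.sin(th)]);v=np.array([-u[1],u[0]]);o=s['eef_pos'][:2]
hsv=cv2.cvtColor(im,cv2.COLOR_BGR2HSV)
mk=cv2.inRange(hsv,(5,80,30),(16,230,160));mk[:,240:320];mk[:,:245]=0;mk[:,315:]=0;mk[:130]=0;mk[260:]=0
c=max(cv2.findContours(mk,0,1)[0],key=cv2.contourArea).reshape(-1,2);print('trunk px',cv2.boundingRect(c));t=cast(m,c,5)
print('foot',((t-o)@u).min(),'tip',((w-o)@u).max())
E
```

```text
t15.38 [ 471.  -372.1   99.1] [-3.1415e+00  4.0000e-04  2.7734e+00] gap31.9 F [-0.7  0.6  5.8]
tree cent 472.7 -372.1 rect 476.5 -373.7 size 32.9 60.4 ang 67.8
trunk px (269, 200, 19, 25)
foot -35.94644204853592 tip 35.91587338826097
```

Call:
carry_out(
  slide=[
    [0, 0, 0.1],
    [0, 0, 0.25],
    [0.02, 0.1, 0.4],
    [0.04, 0.26, 0.4],
    [0.04, 0.42, 0.4],
    [0.04, 0.58, 0.4],
    [0.05, 0.74, 0.4],
    [0.05, 0.9, 0.4],
    [0.056, 1, 0.4],
  ],
  dr=[
    [0, 0, 0],
    [0, 0, 0],
    [0, 0, 0.01],
    [0, 0, 0.025],
    [0, 0, 0.04],
    [0, 0, 0.055],
    [0, 0, 0.07],
    [0, 0, 0.085],
    [0, 0, 0.0919],
  ],
  gripper=[22, 22, 22, 22, 22, 22, 22, 22, 22],
)

```text
clock: 16.18
eef_pos: [484.3, -119.0, 198.6]
eef_rot: [3.141, -0.0, -2.926]
wrist_force: [0.4, -0.8, 0.0]
finger_gap: 31.6
finger_force: 15.0
```

Call:
carry_out(
  slide=[
    [0, 0.16, 0],
    [0, 0.32, 0],
    [0, 0.48, 0],
    [0, 0.64, 0],
    [0, 0.8, 0],
    [0, 0.96, 0],
    [0, 1, -0.08],
    [0, 1, -0.18],
    [0, 1, -0.18],
    [0, 1, -0.18],
  ],
  dr=[
    [0, 0, 0],
    [0, 0, 0],
    [0, 0, 0],
    [0, 0, 0],
    [0, 0, 0],
    [0, 0, 0],
    [0, 0, 0],
    [0, 0, 0],
    [0, 0, 0],
    [0, 0, 0],
  ],
  gripper=[22, 22, 22, 22, 22, 22, 22, 22, 22, 22],
)

```text
clock: 17.02
eef_pos: [484.5, 127.9, 153.2]
eef_rot: [3.142, -0.002, -2.932]
wrist_force: [-0.6, 0.2, -1.2]
finger_gap: 31.7
finger_force: 15.0
```

```bash
python3 - <<'E'
from h import *
camera("top");s=tcp();m,im=shot("wrist","w12")
E
```

```text
t17.07 [485.1 127.7 154.3] [-3.1416e+00 -2.0000e-04 -2.9328e+00] gap31.6 F [ 0.4  0.2 -0.7]
```

View pics/w12.png

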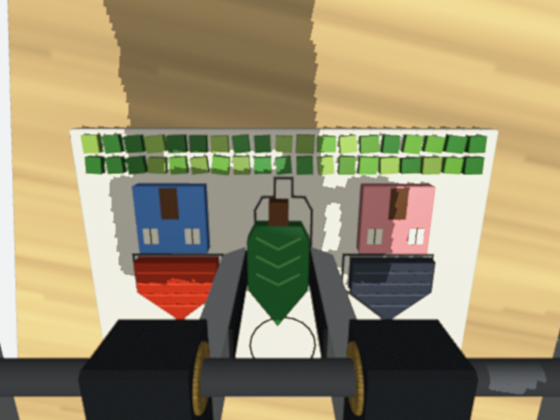

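Tree is held over its outline: outline foot at (284,178), trunk at column 278, so it needs ~3.7 mm to the left (+v). Checking the lengthwise offset.

```bash
python3 - <<'E'
from h import *
s=tcp();m=model("wrist");th=s['eef_rot'][2]+np.pi;u=np.array([np.cos(th),np.sin(th)]);v=np.array([-u[1],u[0]])
im=cv2.imread("pics/w12.png");g=cv2.cvtColor(im,cv2.COLOR_BGR2GRAY).astype(int);print(g[173:184,284],g[188,270:298],g[225,251:260],g[225,305:316])
f=lambda p,z:np.round((cast(m,p,z)-s['eef_pos'][:2])@np.c_[u,v],1)
print(f([284,178],12),f([[254.5,215],[312,215]],12),f([[134,184],[207,184],[137,252],[209,252]],22).mean(0),f([[360,184],[430,184],[359,252],[428,252]],22).mean(0))
E
```

```text
t17.12 [485.4 127.6 154.8] [-3.1416e+00  1.1000e-03 -2.9332e+00] gap31.8 F [0.7 0.5 0. ]
[ 89 124 136 111  68  62 101 136 150 151 150] [151 152 141 104  62  81 129 149 151 150 151 150 150 150 151 150 150 151
 151 147 125  83  63  99 135 150 150 150] [146 128  90  56  40  39  41  40  43] [147 150 150 147 125  82  55  89 131 148 150]
[[-36.8   4.5]] [[-12.3 -14.6]
 [-12.3  22.8]] [-12.85  -65.475] [-12.85  73.1 ]
```

Call:
carry_out(
  slide=[
    [-0.002, 0.014, -0.05],
    [-0.002, 0.014, -0.1],
    [-0.002, 0.014, -0.14],
    [-0.002, 0.014, -0.16],
    [-0.002, 0.014, -0.17],
    [-0.002, 0.014, -0.175],
    [-0.002, 0.014, -0.175],
    [-0.002, 0.014, -0.175],
  ],
  dr=[
    [0, 0, 0],
    [0, 0, 0],
    [0, 0, 0],
    [0, 0, 0],
    [0, 0, 0],
    [0, 0, 0],
    [0, 0, 0],
    [0, 0, 0],
  ],
  gripper=[22, 22, 22, 22, 22, 22, 22, 22],
)

```text
clock: 17.78
eef_pos: [484.8, 131.3, 110.8]
eef_rot: [-3.141, 0.001, -2.933]
wrist_force: [-2.4, -2.4, 6.9]
finger_gap: 31.9
finger_force: 15.0
```

Call:
carry_out(
  slide=[
    [0, 0, 0],
    [0, 0, 0],
    [0, 0, 0],
    [0, 0, 0],
    [0, 0, 0.04],
    [0, 0, 0.1],
    [0, 0, 0.2],
    [0, 0, 0.36],
    [0, 0, 0.36],
    [0, 0, 0.36],
  ],
  dr=[
    [0, 0, 0],
    [0, 0, 0],
    [0, 0, 0],
    [0, 0, 0],
    [0, 0, 0],
    [0, 0, 0],
    [0, 0, 0],
    [0, 0, 0],
    [0, 0, 0],
    [0, 0, 0],
  ],
  gripper=[48, 48, 48, 48, 48, 48, 60, 100, 100, 100],
)

```text
clock: 18.62
eef_pos: [485.0, 131.7, 202.3]
eef_rot: [-3.142, 0.005, -2.932]
wrist_force: [0.3, -1.2, -0.6]
finger_gap: 68.1
finger_force: 0.0
```

```bash
python3 - <<'E'
from h import *
s=tcp();m,im=shot("wrist","w13")
cv2.imwrite("pics/w13c.png",cv2.resize(im[100:310,140:440],None,fx=2,fy=2))
E
```

```text
t18.62 [485.  131.7 202.3] [-3.1415  0.0045 -2.9324] gap68.1 F [ 0.3 -1.2 -0.6]
```

View pics/w13c.png

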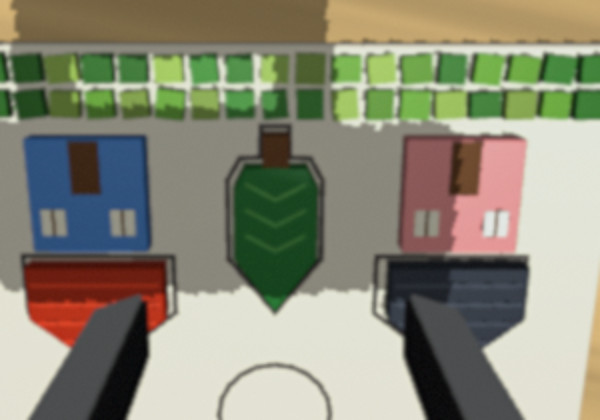

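Tree sits in its outline (crop: tip (275,312), trunk (275,145)) and both roofs are in theirs. The sun is next.

Call:
carry_out(
  slide=[
    [0.03, -0.15, 0],
    [0.06, -0.3, 0],
    [0.09, -0.46, 0],
    [0.12, -0.62, 0],
    [0.15, -0.78, 0],
    [0.18, -0.93, 0],
    [0.2, -1, 0],
  ],
  dr=[
    [0, 0, -0.01],
    [0, 0, -0.02],
    [0, 0, -0.03],
    [0, 0, -0.04],
    [0, 0, -0.05],
    [0, 0, -0.0558],
    [0, 0, -0.0558],
  ],
  gripper=[100, 100, 100, 100, 100, 100, 100],
)

```text
clock: 19.25
eef_pos: [534.1, -122.2, 198.7]
eef_rot: [-3.141, -0.002, 2.995]
wrist_force: [0.5, 0.8, -0.6]
finger_gap: 94.2
finger_force: 0.0
```

Call:
carry_out(
  slide=[
    [0.03, -0.15, 0],
    [0.06, -0.3, 0],
    [0.09, -0.46, 0],
    [0.12, -0.62, 0],
    [0.168, -0.746, 0],
    [0.168, -0.746, -0.1],
    [0.168, -0.746, -0.16],
    [0.168, -0.746, -0.16],
    [0.168, -0.746, -0.16],
  ],
  dr=[
    [0, 0, 0],
    [0, 0, 0],
    [0, 0, 0],
    [0, 0, 0],
    [0, 0, 0],
    [0, 0, 0],
    [0, 0, 0],
    [0, 0, 0],
    [0, 0, 0],
  ],
  gripper=[100, 100, 100, 100, 100, 100, 100, 100, 100],
)

```text
clock: 20.0
eef_pos: [576.0, -304.7, 158.4]
eef_rot: [3.14, -0.003, 3.0]
wrist_force: [-0.3, 0.5, 0.9]
finger_gap: 94.0
finger_force: 0.0
```

```bash
python3 - <<'E'
from h import *
camera("top");s=tcp();m,im=shot("wrist","w14")
piece(m,im,"sun",(190,150,365,320))
E
```

```text
t20.05 [ 576.4 -304.8  159.9] [ 3.1413e+00 -7.0000e-04  3.0005e+00] gap94.2 F [ 0.8 -0.3  0.7]
sun cent 577.5 -304.9 rect 577.6 -304.8 size 41.0 41.7 ang 75.5
```

Call:
carry_out(
  slide=[
    [0.003, 0, -0.08],
    [0.003, 0, -0.16],
    [0.003, 0, -0.22],
    [0.003, 0, -0.243],
    [0.003, 0, -0.243],
  ],
  dr=[
    [0, 0, 0],
    [0, 0, 0],
    [0, 0, 0],
    [0, 0, 0],
    [0, 0, 0],
  ],
  gripper=[90, 90, 80, 70, 60],
)

```text
clock: 20.52
eef_pos: [577.1, -304.7, 98.9]
eef_rot: [3.141, -0.001, 3.001]
wrist_force: [-0.5, -1.2, -0.5]
finger_gap: 68.3
finger_force: 0.0
```

Call:
carry_out(
  slide=[
    [0, 0, 0],
    [0, 0, 0],
    [0, 0, 0],
    [0, 0, 0],
    [0, 0, 0],
    [0, 0, 0],
    [0, 0, 0],
    [0, 0, 0],
  ],
  dr=[
    [0, 0, 0],
    [0, 0, 0],
    [0, 0, 0],
    [0, 0, 0],
    [0, 0, 0],
    [0, 0, 0],
    [0, 0, 0],
    [0, 0, 0],
  ],
  gripper=[50, 33, 33, 33, 33, 33, 33, 33],
)

```text
clock: 21.18
eef_pos: [577.4, -305.1, 100.1]
eef_rot: [-3.141, 0.001, 3.0]
wrist_force: [-1.3, 1.4, 6.1]
finger_gap: 41.4
finger_force: 15.0
```

```bash
python3 - <<'E'
from h import *
s=tcp();m,im=shot("wrist","w15")
piece(m,im,"sun",(190,150,365,340))
E
```

```text
t21.18 [ 577.4 -305.1  100.1] [-3.1411e+00  1.1000e-03  3.0002e+00] gap41.4 F [-1.3  1.4  6.1]
sun cent 577.6 -304.8 rect 577.8 -304.7 size 42.4 42.9 ang 51.1
```

Call:
carry_out(
  slide=[
    [0, 0, 0.1],
    [0, 0, 0.25],
    [0, 0.1, 0.4],
    [0, 0.26, 0.4],
    [0, 0.42, 0.4],
    [0, 0.58, 0.4],
    [0, 0.74, 0.4],
    [-0.02, 0.9, 0.4],
    [-0.037, 1, 0.4],
  ],
  dr=[
    [0, 0, 0],
    [0, 0, 0],
    [0, 0, 0.01],
    [0, 0, 0.02],
    [0, 0, 0.03],
    [0, 0, 0.04],
    [0, 0, 0.05],
    [0, 0, 0.0559],
    [0, 0, 0.0559],
  ],
  gripper=[33, 33, 33, 33, 33, 33, 33, 33, 33],
)

```text
clock: 21.98
eef_pos: [567.4, -51.8, 199.3]
eef_rot: [3.141, 0.0, -2.928]
wrist_force: [-0.0, 0.5, -1.5]
finger_gap: 41.1
finger_force: 15.0
```

Call:
carry_out(
  slide=[
    [0, 0.16, 0],
    [0, 0.32, 0],
    [0, 0.48, 0],
    [0, 0.64, 0],
    [0, 0.818, 0],
    [0, 0.818, -0.08],
    [0, 0.818, -0.18],
    [0, 0.818, -0.18],
    [0, 0.818, -0.18],
  ],
  dr=[
    [0, 0, 0],
    [0, 0, 0],
    [0, 0, 0],
    [0, 0, 0],
    [0, 0, 0],
    [0, 0, 0],
    [0, 0, 0],
    [0, 0, 0],
    [0, 0, 0],
  ],
  gripper=[33, 33, 33, 33, 33, 33, 33, 33, 33],
)

```text
clock: 22.73
eef_pos: [567.6, 149.4, 153.7]
eef_rot: [3.142, -0.002, -2.932]
wrist_force: [-0.3, -0.3, 0.1]
finger_gap: 41.3
finger_force: 15.0
```

```bash
python3 - <<'E'
from h import *
camera("top");camera("top");s=tcp();m,im=shot("wrist","w16")
d=np.array([568.2,149.3])-s['eef_pos'][:2];print(d)
E
```

```text
t22.83 [568.4 149.1 155.6] [-3.1415e+00  1.5000e-03 -2.9325e+00] gap41.7 F [0.4 0.8 0.5]
[-0.23965475  0.17201509]
```

View pics/w16.png

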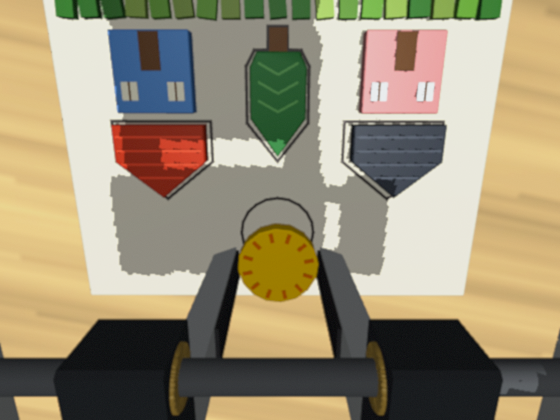

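The held sun (278,263) is aligned with its circle (columns 241–314, top row 198). Lowering it.

Call:
carry_out(
  slide=[
    [0, 0, -0.05],
    [0, 0, -0.1],
    [0, 0, -0.14],
    [0, 0, -0.16],
    [0, 0, -0.17],
    [0, 0, -0.175],
    [0, 0, -0.175],
    [0, 0, -0.175],
  ],
  dr=[
    [0, 0, 0],
    [0, 0, 0],
    [0, 0, 0],
    [0, 0, 0],
    [0, 0, 0],
    [0, 0, 0],
    [0, 0, 0],
    [0, 0, 0],
  ],
  gripper=[33, 33, 33, 33, 33, 33, 33, 33],
)

```text
clock: 23.55
eef_pos: [567.9, 149.4, 110.4]
eef_rot: [-3.141, -0.001, -2.932]
wrist_force: [-2.8, -0.9, 5.4]
finger_gap: 41.3
finger_force: 15.0
```

Call:
carry_out(
  slide=[
    [0, 0, 0],
    [0, 0, 0],
    [0, 0, 0],
    [0, 0, 0],
    [0, 0, 0.04],
    [0, 0, 0.1],
    [0, 0, 0.2],
    [0, 0, 0.36],
    [0, 0, 0.36],
    [0, 0, 0.36],
  ],
  dr=[
    [0, 0, 0],
    [0, 0, 0],
    [0, 0, 0],
    [0, 0, 0],
    [0, 0, 0],
    [0, 0, 0],
    [0, 0, 0],
    [0, 0, 0],
    [0, 0, 0],
    [0, 0, 0],
  ],
  gripper=[65, 65, 65, 65, 65, 65, 65, 80, 80, 80],
)

```text
clock: 24.38
eef_pos: [568.6, 149.7, 203.3]
eef_rot: [-3.142, 0.005, -2.932]
wrist_force: [0.4, -0.3, -1.8]
finger_gap: 74.5
finger_force: 0.0
```

```bash
python3 - <<'E'
from h import *
camera("top");camera("top");s=tcp();m,im=shot("wrist","w17")
piece(m,im,"sun",(190,150,365,320),17)
cv2.imwrite("pics/w17c.png",cv2.resize(im[50:320,140:430],None,fx=2,fy=2))
E
```

```text
t24.48 [567.7 149.4 200.3] [-3.1416e+00 -3.0000e-04 -2.9318e+00] gap75.1 F [ 0.3  0.2 -0.6]
sun cent 567.0 150.0 rect 566.9 149.9 size 42.3 41.6 ang 56.6
```

View pics/w17c.png

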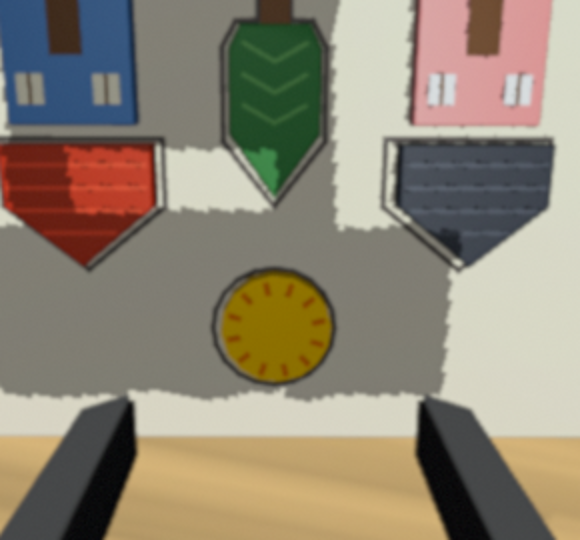

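Sun sits inside its circle (crop: sun (276,327), circle (273,326)). Now the nugget.

Call:
carry_out(
  slide=[
    [0, -0.15, 0],
    [0, -0.3, 0],
    [0, -0.46, 0],
    [0, -0.62, 0],
    [0.01, -0.78, 0],
    [0.02, -0.93, 0],
    [0.029, -1, 0],
  ],
  dr=[
    [0, 0, 0],
    [0, 0, 0],
    [0, 0, 0],
    [0, 0, 0],
    [0, 0, 0],
    [0, 0, 0],
    [0, 0, 0],
  ],
  gripper=[80, 80, 80, 80, 80, 80, 80],
)

```text
clock: 25.12
eef_pos: [574.6, -104.3, 199.3]
eef_rot: [3.141, -0.002, -2.934]
wrist_force: [0.8, -0.6, 0.2]
finger_gap: 75.3
finger_force: 0.0
```

Call:
carry_out(
  slide=[
    [0, -0.15, 0],
    [0, -0.33, 0],
    [0, -0.33, -0.08],
    [0, -0.33, -0.16],
    [0, -0.33, -0.16],
    [0, -0.33, -0.16],
  ],
  dr=[
    [0, 0, 0],
    [0, 0, 0],
    [0, 0, 0],
    [0, 0, 0],
    [0, 0, 0],
    [0, 0, 0],
  ],
  gripper=[80, 80, 80, 80, 80, 80],
)

```text
clock: 25.62
eef_pos: [574.6, -182.8, 159.1]
eef_rot: [3.14, -0.003, -2.932]
wrist_force: [0.3, -1.2, 0.3]
finger_gap: 75.1
finger_force: 0.0
```

```bash
python3 - <<'E'
from h import *
camera("top");camera("top");s=tcp();m,im=shot("wrist","w18")
piece(m,im,"nugget",(190,150,365,320))
E
```

```text
t25.72 [ 575.5 -182.6  161.1] [-3.1413e+00  4.0000e-04 -2.9311e+00] gap75.2 F [ 0.1 -1.1 -0.4]
nugget cent 575.0 -183.7 rect 575.0 -183.8 size 23.5 21.6 ang 12.1
```

Call:
carry_out(
  slide=[
    [-0.002, -0.004, -0.08],
    [-0.002, -0.004, -0.16],
    [-0.002, -0.004, -0.22],
    [-0.002, -0.004, -0.246],
    [-0.002, -0.004, -0.246],
  ],
  dr=[
    [0, 0, 0],
    [0, 0, 0],
    [0, 0, 0],
    [0, 0, 0],
    [0, 0, 0],
  ],
  gripper=[80, 70, 60, 50, 45],
  newtons=12,
)

```text
clock: 26.18
eef_pos: [574.8, -183.7, 98.7]
eef_rot: [3.141, -0.0, -2.931]
wrist_force: [-0.5, -1.4, 0.2]
finger_gap: 52.0
finger_force: 0.0
```

Call:
carry_out(
  slide=[
    [0, 0, 0],
    [0, 0, 0],
    [0, 0, 0],
    [0, 0, 0],
    [0, 0, 0],
    [0, 0, 0],
    [0, 0, 0],
    [0, 0, 0],
  ],
  dr=[
    [0, 0, 0],
    [0, 0, 0],
    [0, 0, 0],
    [0, 0, 0],
    [0, 0, 0],
    [0, 0, 0],
    [0, 0, 0],
    [0, 0, 0],
  ],
  gripper=[30, 15, 15, 15, 15, 15, 15, 15],
)

```text
clock: 26.85
eef_pos: [574.9, -184.1, 99.5]
eef_rot: [-3.141, 0.001, -2.932]
wrist_force: [-0.9, 1.8, 5.6]
finger_gap: 23.2
finger_force: 12.0
```

```bash
python3 - <<'E'
from h import *
s=tcp();m,im=shot("wrist","w19")
piece(m,im,"nugget",(190,150,365,330))
E
```

```text
t26.85 [ 574.9 -184.1   99.5] [-3.1412e+00  8.0000e-04 -2.9318e+00] gap23.2 F [-0.9  1.8  5.6]
nugget cent 575.1 -183.4 rect 575.1 -183.5 size 24.0 24.1 ang 60.3
```

Call:
carry_out(
  slide=[
    [0, 0, 0.1],
    [0, 0, 0.25],
    [0, 0.1, 0.4],
    [0, 0.26, 0.4],
    [0, 0.42, 0.4],
    [0, 0.58, 0.4],
    [0, 0.74, 0.4],
    [-0.02, 0.9, 0.4],
    [-0.029, 1, 0.4],
  ],
  dr=[
    [0, 0, 0],
    [0, 0, 0],
    [0, 0, 0],
    [0, 0, 0],
    [0, 0, 0],
    [0, 0, 0],
    [0, 0, 0],
    [0, 0, 0],
    [0, 0, 0],
  ],
  gripper=[15, 15, 15, 15, 15, 15, 15, 15, 15],
)

```text
clock: 27.65
eef_pos: [566.6, 69.2, 198.9]
eef_rot: [3.141, -0.0, -2.93]
wrist_force: [-0.4, 0.1, -0.5]
finger_gap: 23.0
finger_force: 12.0
```

Call:
carry_out(
  slide=[
    [0, 0.16, 0],
    [0, 0.335, 0],
    [0, 0.335, -0.1],
    [0, 0.335, -0.18],
    [0, 0.335, -0.18],
    [0, 0.335, -0.18],
    [0, 0.335, -0.18],
    [0, 0.335, -0.18],
  ],
  dr=[
    [0, 0, 0],
    [0, 0, 0],
    [0, 0, 0],
    [0, 0, 0],
    [0, 0, 0],
    [0, 0, 0],
    [0, 0, 0],
    [0, 0, 0],
  ],
  gripper=[15, 15, 15, 15, 15, 15, 15, 15],
)

```text
clock: 28.32
eef_pos: [568.0, 149.4, 155.4]
eef_rot: [-3.142, 0.002, -2.933]
wrist_force: [0.3, -0.3, 0.7]
finger_gap: 23.1
finger_force: 12.0
```

```bash
python3 - <<'E'
from h import *
camera("top");s=tcp();m,im=shot("wrist","w20")
RNG['sun']=((18,110,50),(40,255,255))
piece(m,im,"sun",(190,150,365,330),17);piece(m,im,"nugget",(190,150,365,330),s['eef_pos'][2]-99.5+5)
E
```

```text
t28.37 [567.9 149.4 155.3] [-3.1416e+00  2.0000e-03 -2.9325e+00] gap23.3 F [0.3 0.4 0.9]
sun cent 565.1 149.6 rect 563.8 149.3 size 38.9 42.8 ang 12.0
nugget cent 568.0 149.9 rect 568.1 149.9 size 23.6 24.0 ang 60.3
```

Call:
carry_out(
  slide=[
    [0, 0, -0.04],
    [0, 0, -0.08],
    [0, 0, -0.11],
    [0, 0, -0.125],
    [0, 0, -0.131],
    [0, 0, -0.135],
    [0, 0, -0.135],
    [0, 0, -0.135],
  ],
  dr=[
    [0, 0, 0],
    [0, 0, 0],
    [0, 0, 0],
    [0, 0, 0],
    [0, 0, 0],
    [0, 0, 0],
    [0, 0, 0],
    [0, 0, 0],
  ],
  gripper=[15, 15, 15, 15, 15, 15, 15, 15],
)

```text
clock: 29.08
eef_pos: [567.3, 149.7, 120.1]
eef_rot: [-3.141, -0.001, -2.932]
wrist_force: [-3.2, -0.9, 4.1]
finger_gap: 23.3
finger_force: 12.0
```

Call:
carry_out(
  slide=[
    [0, 0, 0],
    [0, 0, 0],
    [0, 0, 0],
    [0, 0, 0],
    [0, 0, 0.04],
    [0, 0, 0.1],
    [0, 0, 0.2],
    [0, 0, 0.36],
    [0, 0, 0.36],
    [0, 0, 0.36],
  ],
  dr=[
    [0, 0, 0],
    [0, 0, 0],
    [0, 0, 0],
    [0, 0, 0],
    [0, 0, 0],
    [0, 0, 0],
    [0, 0, 0],
    [0, 0, 0],
    [0, 0, 0],
    [0, 0, 0],
  ],
  gripper=[50, 50, 50, 50, 50, 50, 50, 80, 80, 80],
)

```text
clock: 29.92
eef_pos: [568.0, 149.9, 213.0]
eef_rot: [-3.142, 0.005, -2.932]
wrist_force: [-0.6, -0.1, -0.7]
finger_gap: 63.7
finger_force: 0.0
```

```bash
python3 - <<'E'
from h import *
camera("top");camera("top");s=tcp();m,im=shot("wrist","w21")
piece(m,im,"sun",(190,150,365,320),17);piece(m,im,"nugget",(190,150,365,330),27)
t,ti=shot("top","top1");cv2.imwrite("pics/fin.png",np.vstack([cv2.resize(im,(400,300)),cv2.resize(ti[20:335,120:540],(400,300))]))
E
```

```text
t30.02 [567.2 149.7 210. ] [-3.1415e+00 -3.0000e-04 -2.9318e+00] gap71.9 F [ 0.   0.2 -0.2]
sun cent 566.8 149.9 rect 566.8 150.0 size 42.1 42.2 ang 71.3
nugget cent 567.0 150.2 rect 567.0 150.1 size 23.2 22.2 ang 12.0
```

View pics/fin.png

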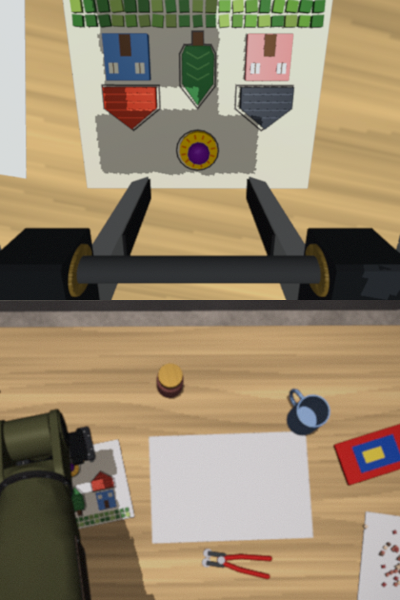

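All five pieces are down. The nugget is centred on the sun (197,152), the paper is empty, and the mug, jar and nippers are where they were. Handing in.

```bash
python3 -c "
from cell import *
print(sign_off())"
```

```text
the job is handed in; nothing more can be done
None
```

I laid both roofs, the tree and the sun on their outlines in the order asked, set the nugget in the middle of the sun, and handed the job in at about 30 s. By the last camera check the slate roof sits about 1 mm to the left, and the mug, jar and nippers look undisturbed.

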